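Slide the vial carriage home against the field reader

ROBOT

A 6-joint arm with a two-finger parallel gripper is mounted at the origin on the work surface. World frame = base frame: x ahead of the robot, y to its left, z up, the work surface at z = 0. Lengths are in m, angles in degrees, forces in N, time in s.
With the tool pointing down it reaches from about 0.35 to 0.85 m from the base axis. Payload 8.1 kg.
Tool frame: the origin (TCP) lies between the finger pads; the fingertips stand 17 mm ahead of it and the grasp point (between the pads) lies 2 mm behind it; z points along the fingers, y is the direction in which the jaws open and shut (so a half turn about z gives the same grasp; the last joint's range is limited). The gripper opens to 93 mm and grips with 3 to 60 N. Pads are 15 mm wide; open, the fingers measure 128 mm over their backs; the gripper's body (75 mm by 188 mm) begins 65 mm behind the grasp point.
Start: joints at [-73.763, 7.471, 85.268, -0, 87.261, -4.893], TCP at [0.216, -0.56, 0.236] pointing down, gripper open.
Joint ranges: [-169.43, 169.43], [-51.17, 129.36], [1.28, 143.12], [-76.62, 256.62], [0, 156.53], [-152.29, 152.29]. Speed limits (degrees/s): [136.94, 136.94, 159.86, 180, 180, 180].

INTERFACE

Orientations are given as a 3x3 rotation matrix whose columns are the frame's x, y, z axes.
In Python, from rig import sense, eyes, job, nets gives the robot as it stands.
- The arm moves only by the tool move_arm, never from a script. Its argument "targets" is a list that holds one entry, the list of rows, each a list of 7 numbers: the turn, a rotation vector about the tool's x, y, z in degrees, then the shift along the tool's x, y, z in cm, then the opening, from 0 (shut) to 1 (fully open). A call has 1 to 20 rows; each row shifts and turns the commanded pose from where the row before left it, along the tool's axes as they then stand; what a row does not reach is not made up. A row lasts 1/10 s, in which the tool goes at most 50 mm and 8.59 degrees, less where a joint would pass 70% of its speed; a pose out of reach is approached as far as the arm can. A call with a gripper value outside its range is refused whole. The fingers move at their own pace and stop on an object; "grip_force" is the grip in N (left out, the last holds). Time passes only in rows, so rows that do not move let the fingers close. It gives the time, the measured TCP pose, the force and the opening at its end, in the units of the state.
- sense(): the state, without advancing time (a new reading comes with each control period).
- eyes.snapshot(name): name is "scene" or "top" or "wrist"; returns a dict with "pixels" (480x640x3 uint8, red, green, blue), "intrinsics" (3x3 intrinsics, pixels), "R" (3x3) and "t" (3): a world point X has camera coordinates R X + t; the wrist camera has in their place "mount" (4x4, takes a point from camera to tool coordinates, whose origin is the TCP and whose axes are the flange's). Camera axes: x right, y down, z forward; pixel columns grow to the right and rows downward; lengths in m; the calibration is good to about 2 mm. A picture is of the moment at which its call begins: read the wrist's pose just before it. There is no depth.
- job.hand_in(): hands the job in, once; it reports no verdict.
Trained networks look in the newest picture that a camera, given by its name, has taken for a name from the list of things; names that differ only in an ending like _2 or _b are one class to them, and where a whole thing is asked for, a point or a joint stands for the part that bears it (a point fixed in the world has none). Each returns a list of dicts, best first, with "conf" (0 to 1); they miss things now and then, are a little off and sometimes report something else, mostly with a low value. They report only what shows in the picture. A call takes as long as a camera call. They do not tell look-alikes from the thing itself.
- nets.silhouettes(camera, label): "region" (480x640 bool, what is visible of it).
- nets.tip_of(camera, label): "point" ([x, y, z] in m, in world coordinates, good to about 4 mm: a listed point, or the origin of a listed thing).
The state is a dict: "time_s": time; "joint_positions": joint angles; "dq": joint speeds; "joint_efforts": joint torques, N m; "ee_pos": TCP position; "tool_rot": TCP orientation; "force": force on the tool from outside, world axes, zero at the start; "torque": the same for the moment, N m; "gripper_width": finger opening in m.
Only numpy, scipy, OpenCV 4.12 (cv2) and the standard library are available. Lean on these libraries where they do the work, as an engineer would, in place of code of your own. Each camera call takes 0.05 s, during which the arm holds its last target.

TASK

The three soil vials stand in the sliding carriage of the field reader. With a fingertip, press the carriage's lock button down and keep it down while you slide the carriage along its rail all the way to the end stop at the reader; then let the button spring up again so that the carriage is locked there. Do not force the carriage while it is locked, do not lift or upset the vials, and leave everything else on the table where it is.

Things in the scene. Friction and masses are not known exactly. Their poses are not given: they have to be found in the camera images.
- reader: fixed instrument: steel base plate 120 x 600 mm (y -238 to 362) with an aluminium T-slot rail 50 mm wide, top at 35 mm, and at its +y end a grey reader housing 160 mm wide, 124 mm tall (y 174 to 350), its dark window facing the rail. Origin on the table under the rail's centre line; z up; y points along the rail from its free end to the housing, the way the carriage must slide
- button_top (a point): centre of the top of the lock button, a round black ribbed thumb pad 34 mm across in a low 46 mm steel collar, on the carriage's centre line 48 mm behind its middle (away from the reader). Released, the top is 58 mm above the table, 8 mm above the collar; the point moves with the button and the carriage
- lock_button (a joint): how far the lock button is pressed, m: 0 up (carriage braked to the rail), 0.005 fully down; a spring brings it up again. It takes about 7 N for the first 1.5 mm, over which the brake eases off, and 10 N fully down; beyond 1.5 mm the carriage is free
- carriage (a joint): how far the carriage has slid from where it stood at the start, m; grows towards the reader. To the end stop it has 130 to 200 mm to go (see end_stop). Button down: 1 to 2 N of friction, and it stays where it is left. Button up: the brake holds against about 20 N
- carriage_mid (a point): centre of the top of the carriage's aluminium saddle plate (74 mm wide, 160 mm long, top 46 mm above the table); axes as the reader's. A black three-well vial block, 112 x 40 mm, 24 mm high, stands on it 50 mm ahead (+y) of this point; the vials in it reach 115 mm above the table
- end_stop (a point): middle of the face of the end stop, a steel block with a rubber buffer across the rail just before the reader housing, 46 mm above the table; axes as the reader's; the leading edge of the carriage's saddle (80 mm ahead of its middle) rests against it when the carriage is home
- vial_left: off-white plastic sample vial with a white screw cap, 29 mm across and 61 mm tall, standing loose in the -x (robot's side) well of the carriage's vial block; origin at the centre of its underside (54 mm above the table)
- vial_mid: off-white plastic sample vial with a white screw cap, 29 mm across and 61 mm tall, standing loose in the middle well of the carriage's vial block; origin at the centre of its underside (54 mm above the table)
- vial_right: off-white plastic sample vial with a white screw cap, 29 mm across and 61 mm tall, standing loose in the +x (far side) well of the carriage's vial block; origin at the centre of its underside (54 mm above the table)
- spare_vial_a: capped sample vial, 29 mm across, 61 mm tall, standing loose on the table on the robot's side of the rail; origin at the centre of its underside. A bystander
- spare_vial_b: capped sample vial, 29 mm across, 61 mm tall, standing loose on the table on the far side of the rail; origin at the centre of its underside. A bystander
- purple_cap: loose vial cap, a disc 32 mm across and 12 mm high, lying on the table on the robot's side of the rail; origin at the centre of its underside. A bystander
- marker: felt marker 140 mm long, 17 mm thick, lying along its y axis on the far side of the rail; origin on the table under its middle. A bystander
- gas_lighter: green long-nosed gas lighter, 218 mm long, 30 mm wide and 20 mm high, lying along its y axis on the far side of the rail; origin on the table under its middle. A bystander
- glove_box: carton of gloves, 125 x 240 x 70 mm, on the robot's right; origin at the centre of its underside. A bystander
- vial_rack: white open vial rack with some capped vials, fixed, 90 x 200 mm (x, y) and 66 mm tall over the vials, on the far side of the rail near the reader; origin at the centre of its underside. Not used
Things that resemble listed ones, but are neither listed nor needed, are in the scene too. Leave any green look-alike of the vial_mid alone. What is shaped like the vial_right but black is not meant.

How it is judged (in metres and radians):
On the way, in this order (a step that is already met when the one before it is completed fails the run):
1. the lock button is pressed down while the carriage still stands where it started (value of joint lock_button above 0.001 m and distance of carriage_mid from where it was at the start of the episode below 0.02 m), for 0.05 s.
2. the carriage is against the end stop with the lock button still held down (y of carriage_mid in the frame of end_stop above -0.083 m and value of joint lock_button above 0.001 m), for 0.05 s.
At the end, for the whole second after the job is handed in: The carriage is within 3 mm of its end stop and at rest, the lock button is up again (within 1 mm), and the three vials stand upright (within 0.25 rad) in their wells (y of carriage_mid in the frame of end_stop above -0.083 m and value of joint lock_button below 0.001 m and velocity of joint carriage between -0.005 and 0.005 m/s and angle between each of vial_left, vial_mid, vial_right's own z axis and vertical below 0.25 rad and z of each of vial_left, vial_mid, vial_right in the frame of carriage_mid below 0.014 m and y of vial_left in the frame of carriage_mid between 0.04 and 0.06 m and y of vial_mid in the frame of carriage_mid between 0.04 and 0.06 m and y of vial_right in the frame of carriage_mid between 0.04 and 0.06 m); the robot touches nothing.
It fails at once if the carriage is forced along the rail while the lock button is not held down ((velocity of joint carriage above 0.02 m/s or velocity of joint carriage below -0.02 m/s) and value of joint lock_button below 0.0007 m and distance of carriage_mid from where it was at the start of the episode above 0.006 m and not (y of carriage_mid in the frame of end_stop above -0.083 m)).
It fails at once if a vial in the carriage is lifted or tipped (z of any of vial_left, vial_mid, vial_right in the frame of carriage_mid above 0.022 m or angle between any of vial_left, vial_mid, vial_right's own z axis and vertical above 0.45 rad).
It fails at once if something else on the table is moved by more than 25 mm, or tipped over (distance of any of spare_vial_a, spare_vial_b, purple_cap, marker, gas_lighter, glove_box from where it was at the start of the episode above 0.025 m or angle between any of spare_vial_a, spare_vial_b, purple_cap, marker, gas_lighter, glove_box's own z axis and vertical above 0.5 rad).
It also fails if it takes over 43 s, if anything falls off the work surface, if the arm or the gripper's body presses on something with over 40 N, if the wrist force passes 120 N, or if a joint passes its speed limit or range.

## Working session

There is one attempt and no reset: what is moved stays moved. The work goes in short steps, Python scripts to look and compute and a tool call to move; the robot and the scene stay as the last step left them, time stands still between calls to the robot, and variables do not carry over. Pictures are saved under pics/ and viewed, and the job is handed in when it is done.

Besides the shell and the picture viewer there is one more tool, called after "Call:" as name(argument=value, ...), one argument or row to a line, values as JSON. move_arm: Moves the arm, as the interface text tells. Its arguments: {"type":"object","properties":{"targets":{"type":"array"},"grip_force":{"type":"number"}},"required":["targets"]}

```bash
mkdir -p pics; ls
cat > h.py <<'E'
import numpy as np, cv2
from rig import sense, eyes, job, nets
def snap(c,n):
    s=eyes.snapshot(c); cv2.imwrite('pics/'+n+'.png',s['pixels'][:,:,::-1]); return s
E
python3 - <<'E'
from h import *
s=sense(); print(s)
a=snap('scene','scene0'); 
for l in ['button_top','carriage_mid','end_stop','reader','vial_mid','glove_box','spare_vial_a']:
    print(l,[(np.round(d['point'],4),round(d['conf'],2)) for d in nets.tip_of('scene',l)][:4])
a=snap('top','top0'); 
for l in ['button_top','carriage_mid','end_stop','reader','vial_mid','glove_box','spare_vial_a']:
    print(l,[(np.round(d['point'],4),round(d['conf'],2)) for d in nets.tip_of('top',l)][:4])
E
```

```text
pics
{'time_s': 0.0, 'joint_positions': array([-7.37654553e+01,  7.51346875e+00,  8.53276528e+01, -6.67260106e-04,
        8.72608929e+01, -4.89292883e+00]), 'dq': array([ 0.02984006, -0.04083592,  0.005596  , -0.0029634 , -0.0182325 ,
        0.05753375]), 'joint_efforts': array([-3.27478392e-04, -5.59833348e+01, -4.91770720e+01,  7.66608864e-02,
        3.54660605e-02, -1.39716312e-04]), 'ee_pos': array([ 0.21613819, -0.55915843,  0.23462009]), 'tool_rot': array([[ 9.32780639e-01,  3.60444198e-01, -5.08939759e-04],
       [ 3.60444530e-01, -9.32779089e-01,  1.70623923e-03],
       [ 1.40275666e-04, -1.77499147e-03, -9.99998415e-01]]), 'force': array([ 0.3879874 , -0.29813464,  0.11920688]), 'torque': array([ 0.01718942, -0.02662835, -0.01024625]), 'gripper_width': 0.09271496158707604}
button_top [(array([ 0.5418, -0.0773,  0.0576]), 0.74)]
carriage_mid [(array([ 0.5594, -0.0328,  0.0471]), 0.7)]
end_stop [(array([0.6552, 0.1891, 0.0466]), 0.96)]
reader [(array([0.5972, 0.0471, 0.0026]), 0.69)]
vial_mid [(array([ 0.5868, -0.3005, -0.0006]), 0.78), (array([0.5752, 0.0105, 0.0566]), 0.53)]
glove_box [(array([ 0.4335, -0.4674, -0.0013]), 0.9)]
spare_vial_a [(array([ 0.4278, -0.002 , -0.0011]), 0.84), (array([ 0.7272,  0.1094, -0.0016]), 0.64), (array([ 0.612 , -0.0007,  0.0551]), 0.22)]
button_top [(array([ 0.5419, -0.0803,  0.0618]), 0.56)]
carriage_mid [(array([ 0.5592, -0.0304,  0.0419]), 0.71), (array([0.5765, 0.0157, 0.0544]), 0.38)]
end_stop [(array([ 0.8218,  0.0766, -0.0014]), 0.5)]
reader [(array([0.5941, 0.0445, 0.0024]), 0.66), (array([8.224e-01, 7.710e-02, 2.000e-04]), 0.17)]
vial_mid [(array([0.5802, 0.0162, 0.0542]), 0.71), (array([ 0.5806, -0.3   , -0.0031]), 0.5)]
glove_box [(array([ 0.4366, -0.4678, -0.0021]), 0.9)]
spare_vial_a [(array([ 0.4982,  0.1093, -0.0016]), 0.71), (array([ 0.729 ,  0.1139, -0.0034]), 0.69), (array([ 4.244e-01, -4.000e-04, -1.000e-04]), 0.65)]
```

View pics/scene0.png

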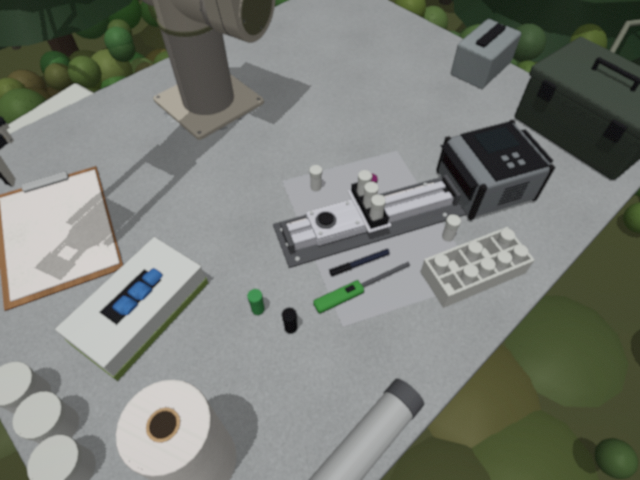

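View pics/top0.png

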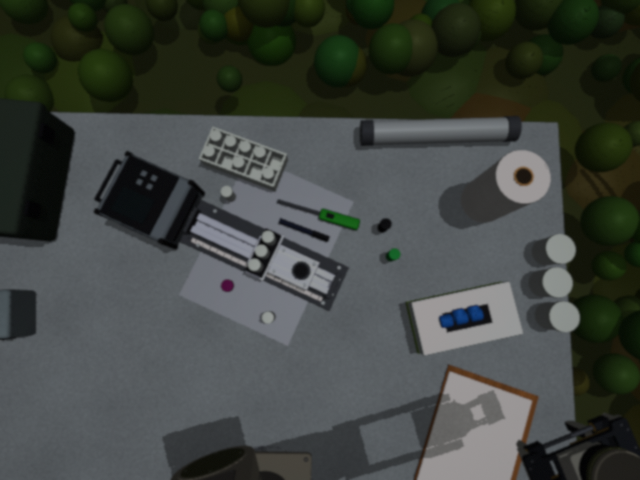

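The pictures show the rail running from its free end (scene ≈(285,240)) to the reader housing (≈(495,170)), with the button at (326,218) in scene and (301,270) in top. Next I'll fit the rail's yaw by overlaying the model.

```bash
cat > ov.py <<'E'
from h import *
import sys
S={c:eyes.snapshot(c) for c in ['scene','top']}
def proj(s,X):
    c=(s['R']@np.atleast_2d(X).T).T+s['t']; p=(s['intrinsics']@c.T).T; return p[:,:2]/p[:,2:]
# silhouettes of the reader & button
for c in S:
    for l in ['reader','button_top','carriage_mid']:
        r=nets.silhouettes(c,l)
        if r:
            m=r[0]['region']; ys,xs=np.nonzero(m); print(c,l,r[0]['conf'],xs.mean().round(1),ys.mean().round(1),m.sum())
            if l=='button_top':
                s=S[c]; K=np.linalg.inv(s['intrinsics']); d=s['R'].T@(K@[xs.mean(),ys.mean(),1]); o=-s['R'].T@s['t']
                print('  on z=.058',(o+d*(0.058-o[2])/d[2]).round(4))
def ov(o,yaw,btn,name):
    a=np.radians(yaw); y=np.array([np.cos(a),np.sin(a),0]); x=np.array([y[1],-y[0],0]);z=np.array([0,0,1])
    P=lambda X,Y,Z: np.r_[o,0]+X*x+Y*y+Z*z
    for c,s in S.items():
        x0,y0,w,h=(270,100,290,180) if c=='scene' else (90,130,290,190)
        im=cv2.resize(s['pixels'][y0:y0+h,x0:x0+w,::-1],None,fx=2.7,fy=2.7,interpolation=cv2.INTER_CUBIC)
        def poly(pts,col):
            p=(proj(s,np.array(pts))-[x0,y0]+.5)*2.7; cv2.polylines(im,[np.int32(p*8)],True,col,1,cv2.LINE_AA,3)
        poly([P(a,b,.004) for a,b in [(-.06,-.238),(.06,-.238),(.06,.362),(-.06,.362)]],(0,0,255))
        poly([P(a,b,.035) for a,b in [(-.025,-.238),(.025,-.238),(.025,.174),(-.025,.174)]],(0,255,0))
        poly([P(a,b,.124) for a,b in [(-.08,.174),(.08,.174),(.08,.350),(-.08,.350)]],(255,255,0))
        poly([np.r_[btn,.058]+.017*np.array([np.cos(t),np.sin(t),0]) for t in np.linspace(0,6.28,30)],(0,255,255))
        m=np.r_[btn,0]+.048*y
        poly([m+a*x+b*y+.046*z for a,b in [(-.037,-.08),(.037,-.08),(.037,.08),(-.037,.08)]],(255,0,255))
        cv2.imwrite(f'pics/{name}_{c}.png',im)
ov(np.array([.5955,.0455]),float(sys.argv[1]),np.array([.542,-.079]),sys.argv[2])
E
python3 ov.py 68 ov1
```

```text
scene reader 0.6 412.8 211.5 23731
scene button_top 0.73 325.2 218.1 153
  on z=.058 [ 0.5411 -0.0788  0.058 ]
scene carriage_mid 0.89 344.7 218.6 2537
top reader 0.85 230.4 238.7 21892
top button_top 0.5 300.3 269.9 153
  on z=.058 [ 0.5386 -0.0753  0.058 ]
```

View pics/ov1_scene.png

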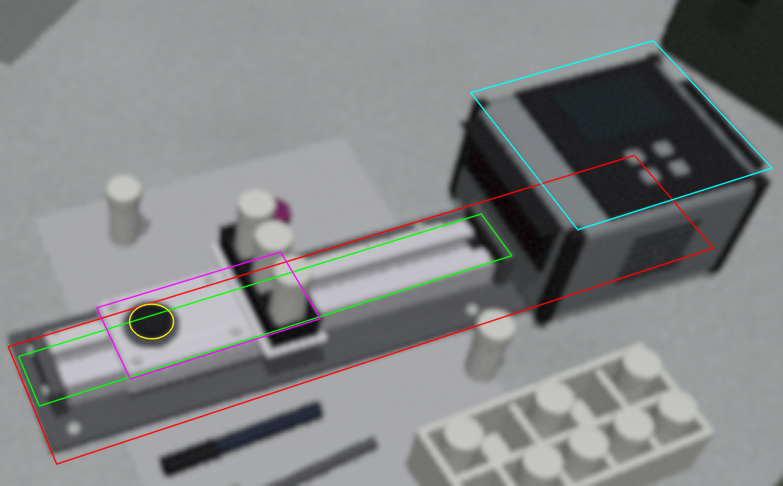

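View pics/ov1_top.png

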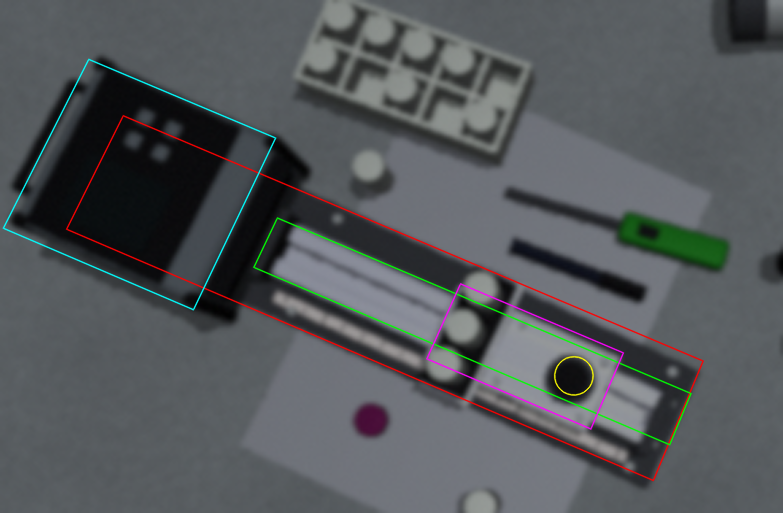

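```bash
cat > fit.py <<'E'
from ov import *
from scipy.optimize import least_squares
B=.004;H=.124
pts=[('top',(.06,-.238,B),(704,366)),('top',(-.06,-.238,B),(650,485)),('scene',(-.06,-.238,B),(10,342)),('scene',(.06,-.238,B),(55,453)),
('scene',(-.08,.174,H),(478,98)),('scene',(.08,.174,H),(577,231)),('scene',(-.08,.35,H),(655,52)),('scene',(.08,.35,H),(770,178)),
('top',(.08,.174,H),(276,140)),('top',(-.08,.174,H),(192,309))]
def f(p):
    a=p[2]; y=np.array([np.cos(a),np.sin(a),0]); x=np.array([y[1],-y[0],0]); r=[]
    for c,q,uv in pts:
        x0,y0=(270,100) if c=='scene' else (90,130)
        X=np.r_[p[:2],0]+q[0]*x+q[1]*y+[0,0,q[2]]
        r+=list(proj(S[c],X)[0]+.5-[x0,y0]-np.array(uv)/2.7)
    return np.array(r)
r=least_squares(f,[.5955,.0455,1.18],loss='soft_l1')
print(r.x[:2],np.degrees(r.x[2])); print(f(r.x).reshape(-1,2).round(1))
a=r.x[2];u=np.array([np.cos(a),np.sin(a)])
for b in ([.5411,-.0788],[.5386,-.0753],[.5418,-.0773],[.5419,-.0803],): 
    d=np.array(b)-r.x[:2]; print('btn x,y in reader',d@[u[1],-u[0]],d@u)
e=np.array([.6552,.1891])-r.x[:2];print('stop',e@[u[1],-u[0]],e@u)
ov(r.x[:2],np.degrees(a),r.x[:2]+u*(np.array([.541,-.078])-r.x[:2]).dot(u),'ov2')
E
python3 fit.py 68 ovx
```

```text
scene reader 0.92 412.4 211.8 24013
scene button_top 0.62 325.4 217.8 195
  on z=.058 [ 0.5408 -0.0782  0.058 ]
scene carriage_mid 0.94 344.2 219.0 2413
top reader 0.58 230.5 238.4 23027
top button_top 0.43 300.5 269.7 153
  on z=.058 [ 0.539  -0.0756  0.058 ]
top carriage_mid 0.85 284.0 263.1 1851
[0.59426573 0.04594112] 67.02693374770989
[[-0.9  0.1]
 [-0.1 -0. ]
 [-1.1 -0.3]
 [-0.9  2.1]
 [-2.  -1.8]
 [-0.   0.1]
 [ 0.9 -3.2]
 [ 1.4 -2.1]
 [ 0.6 -1.3]
 [ 0.2 -0.8]]
btn x,y in reader -0.0002628160077320747 -0.1355981979646016
btn x,y in reader -0.003930581378961575 -0.13335153439797442
btn x,y in reader -0.0002037816664464394 -0.1339439564627196
btn x,y in reader 0.0010591822924364757 -0.13666699190842402
stop 0.00022679971610777542 0.15558727604885764
```

```bash
python3 -c "
import cv2,numpy as np
a=cv2.imread('pics/ov2_scene.png');b=cv2.imread('pics/ov2_top.png')
cv2.imwrite('pics/ov2.png',cv2.resize(np.hstack([a[:486,:],b[:486,:783]]),None,fx=.51,fy=.51))"
```

```text
(no output)
```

View pics/ov2_top.png

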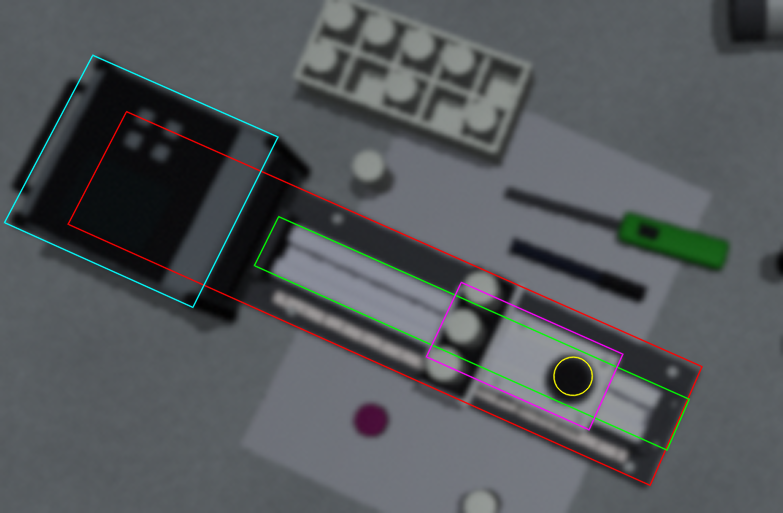

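View pics/ov2_scene.png

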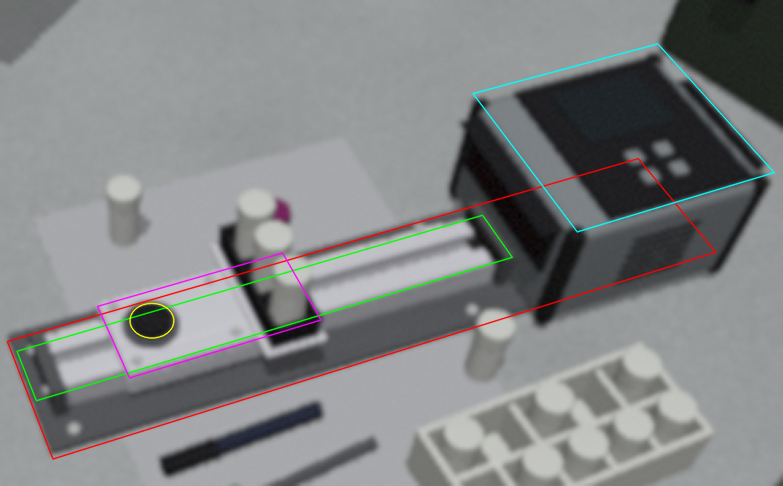

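Fit: the rail's yaw is about 67°, the button is at about (0.5405, -0.078) and about 0.156 m of travel remains. I'll turn the tool so its x runs along the rail, shut the fingers and fly over the button.

Call:
move_arm(
  targets=[
    [[0,0,-7.65,0,0,0,0],[0,0,-7.65,0,0,0,0],[0,0,-7.65,0,0,0,0],[0,0,-7.65,0,0,0,0],[0,0,-7.65,0,0,0,0],[0,0,-7.65,0,0,0,0],[0,0,0,4,0.8,0,0],[0,0,0,4,0.8,0,0],[0,0,0,4,0.8,0,0],[0,0,0,4,0.8,0,0],[0,0,0,4,0.8,0,0],[0,0,0,4,0.8,0,0],[0,0,0,4,0.8,0,0],[0,0,0,4,0.8,0,0],[0,0,0,4,0.8,0,0],[0,0,0,4,0.8,0,0],[0,0,0,4,0.8,0,0],[0,0,0,4,0.8,0,0],[0,0,0,4,0.8,0,0],[0,0,0,4,0.8,0,0]],
  ],
  grip_force=10,
)

```text
time_s: 3.6
ee_pos: [0.5388, -0.0862, 0.2358]
tool_rot: [[0.39, 0.921, 0.001], [0.921, -0.39, -0.0], [0.0, 0.001, -1.0]]
force: [0.9, -0.8, -0.6]
gripper_width: 0.0007
```

```bash
cat > st.py <<'E'
from h import *
def st(b=(.5405,-.078),yaw=67):
    s=sense(); R=s['tool_rot']; a=np.radians(yaw)
    print('t',s['time_s'],'tcp',s['ee_pos'].round(4),'w',round(s['gripper_width'],4),'F',s['force'].round(2),'xyaw',np.degrees(np.arctan2(R[1,0],R[0,0])).round(2),'tilt',R[:2,2].round(4))
    d=np.r_[b,.075]-s['ee_pos']; print('to contact, tool cm',(R.T@d*100).round(2)); return s
if __name__=='__main__': st()
E
python3 - <<'E'
from st import *
s=st(); snap('scene','s1')
w=snap('wrist','w1'); print(w['mount'].round(3),w['intrinsics'])
for c in ['scene','wrist']:
  print(c,[(np.round(d['point'],4),round(d['conf'],2)) for d in nets.tip_of(c,'button_top')])
E
```

```text
t 3.6 tcp [ 0.5388 -0.0862  0.2358] w 0.0007 F [ 0.94 -0.85 -0.62] xyaw 67.03 tilt [ 0.0005 -0.0002]
to contact, tool cm [ 0.82 -0.17 16.08]
[[-0.001 -0.963 -0.268  0.075]
 [ 1.    -0.001 -0.001 -0.   ]
 [ 0.001 -0.268  0.963 -0.148]
 [ 0.     0.     0.     1.   ]] [[389.39740024   0.         321.87067029]
 [  0.         389.39740024 243.11409451]
 [  0.           0.           1.        ]]
scene [(array([ 0.5404, -0.0776,  0.0568]), 0.63)]
wrist [(array([ 0.5402, -0.0787,  0.0595]), 0.89)]
```

View pics/w1.png

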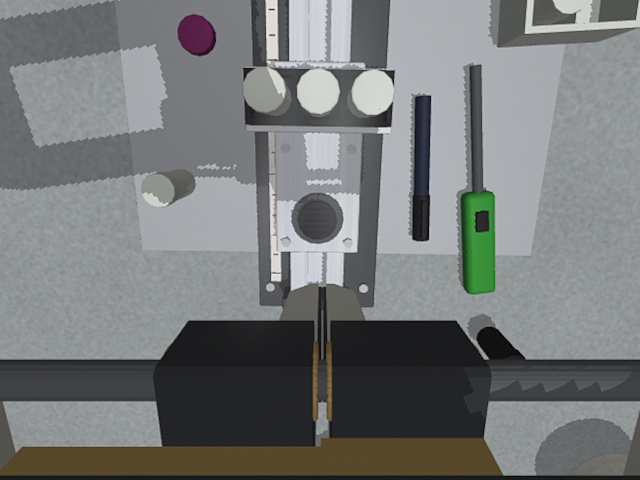

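Call:
move_arm(
  targets=[
    [[0,0,0,0.4,-0.1,4,0],[0,0,0,0.4,-0.1,4,0],[0,0,0,0,0,4,0],[0,0,0,0,0,2,0],[0,0,0,0,0,1,0],[0,0,0,0,0,0,0]],
  ],
)

```text
time_s: 4.4
ee_pos: [0.538, -0.0803, 0.0845]
tool_rot: [[0.391, 0.92, -0.002], [0.92, -0.391, 0.0], [-0.001, -0.002, -1.0]]
force: [0.2, -0.9, 0.8]
gripper_width: 0.0003
```

Run:
```python
from st import *
s=st((.5403,-.0783)); snap('scene','s2')
w=snap('wrist','w2')
for c in ['scene','wrist']:
  print(c,[(np.round(d['point'],4),round(d['conf'],2)) for d in nets.tip_of(c,'button_top')])
```

```text
t 4.4 tcp [ 0.538  -0.0803  0.0845] w 0.0003 F [ 0.15 -0.86  0.82] xyaw 66.96 tilt [-0.0024  0.0004]
to contact, tool cm [0.28 0.13 0.95]
scene [(array([ 0.5394, -0.0752,  0.0612]), 0.49)]
wrist [(array([ 0.5397, -0.0795,  0.0582]), 0.79)]
```

View pics/w2.png

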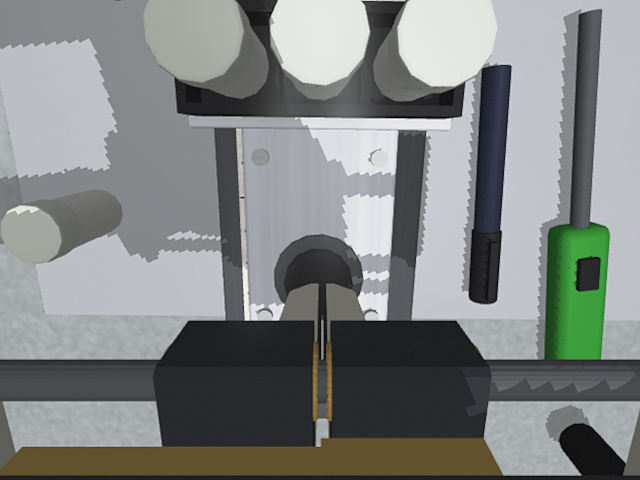

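The wrist view shows the button straight ahead of the closed fingers at (318,270), with the rail parallel to tool x. I'll centre on it and press.

Call:
move_arm(
  targets=[
    [[0,0,0,0.25,0.1,0,0],[0,0,0,0,0,0.4,0],[0,0,0,0,0,0.3,0],[0,0,0,0,0,0.2,0],[0,0,0,0,0,0.1,0],[0,0,0,0,0,0.1,0],[0,0,0,0,0,0,0],[0,0,0,0,0,0,0]],
  ],
)

```text
time_s: 5.4
ee_pos: [0.5411, -0.0777, 0.0748]
tool_rot: [[0.39, 0.921, -0.0], [0.921, -0.39, 0.0], [0.0, -0.0, -1.0]]
force: [-2.1, 0.6, 2.9]
gripper_width: 0.0006
```

Run:
```python
from st import *
s=st((.5403,-.0783))
```

```text
t 5.4 tcp [ 0.5411 -0.0777  0.0748] w 0.0006 F [-2.08  0.61  2.91] xyaw 67.03 tilt [-0.0001  0.0001]
to contact, tool cm [-0.09 -0.05 -0.02]
```

Contact occurs at about the expected height (TCP 0.0748). Pressing further now.

Call:
move_arm(
  targets=[
    [[0,0,0,0,0,0.1,0],[0,0,0,0,0,0.1,0],[0,0,0,0,0,0.1,0],[0,0,0,0,0,0,0],[0,0,0,0,0,0,0]],
  ],
)

```text
time_s: 5.9
ee_pos: [0.5413, -0.0777, 0.0722]
tool_rot: [[0.39, 0.921, 0.0], [0.921, -0.39, -0.0], [0.0, 0.0, -1.0]]
force: [-3.9, 2.3, 7.0]
gripper_width: 0.0002
```

Call:
move_arm(
  targets=[
    [[0,0,0,0,0,0.1,0],[0,0,0,0,0,0.1,0],[0,0,0,0,0,0,0],[0,0,0,0,0,0,0]],
  ],
)

```text
time_s: 6.3
ee_pos: [0.5413, -0.0777, 0.0704]
tool_rot: [[0.39, 0.921, 0.0], [0.921, -0.39, -0.0], [0.0, 0.0, -1.0]]
force: [-4.4, 1.3, 8.4]
gripper_width: 0.0005
```

Call:
move_arm(
  targets=[
    [[0,0,0,0,0,0.1,0],[0,0,0,0,0,0.05,0],[0,0,0,0,0,0,0],[0,0,0,0,0,0,0]],
  ],
)

```text
time_s: 6.7
ee_pos: [0.5416, -0.0777, 0.0701]
tool_rot: [[0.39, 0.921, 0.001], [0.921, -0.39, -0.0], [0.0, 0.001, -1.0]]
force: [-9.1, 3.4, 18.7]
gripper_width: 0.0004
```

Bottomed out: z stopped at 0.0701 and the force rose to 18.7 N. Now sliding gently.

Call:
move_arm(
  targets=[
    [[0,0,0,0.1,0,0,0],[0,0,0,0.2,0,0,0],[0,0,0,0.3,0,0,0],[0,0,0,0.4,0,0,0],[0,0,0,0.4,0,0,0],[0,0,0,0.4,0,0,0],[0,0,0,0.4,0,0,0],[0,0,0,0.4,0,0,0],[0,0,0,0.3,0,0,0],[0,0,0,0.2,0,0,0],[0,0,0,0.1,0,0,0],[0,0,0,0,0,0,0]],
  ],
)

```text
time_s: 7.9
ee_pos: [0.5545, -0.0479, 0.0702]
tool_rot: [[0.39, 0.921, 0.002], [0.921, -0.39, 0.0], [0.001, 0.001, -1.0]]
force: [-7.1, 3.0, 16.5]
gripper_width: 0.0004
```

Run:
```python
from st import *
s=st((.5403,-.0783)); 
w=snap('wrist','w3')
for c in ['scene','wrist']:
  if c=='scene': snap('scene','s3')
  for l in ['button_top','carriage_mid','end_stop']: print(c,l,[(np.round(d['point'],4),round(d['conf'],2)) for d in nets.tip_of(c,l)])
```

```text
t 7.9 tcp [ 0.5545 -0.0479  0.0702] w 0.0004 F [-7.12  2.96 16.46] xyaw 67.05 tilt [0.0017 0.0002]
to contact, tool cm [-3.35 -0.12 -0.49]
scene button_top [(array([ 0.5487, -0.0453,  0.0524]), 0.38)]
scene carriage_mid [(array([ 0.575 , -0.0008,  0.0452]), 0.93)]
scene end_stop [(array([0.6566, 0.1898, 0.048 ]), 0.98)]
wrist button_top [(array([ 0.5523, -0.0456,  0.0537]), 0.73)]
wrist carriage_mid [(array([ 0.575 , -0.0044,  0.0466]), 0.59)]
wrist end_stop []
```

View pics/w3.png

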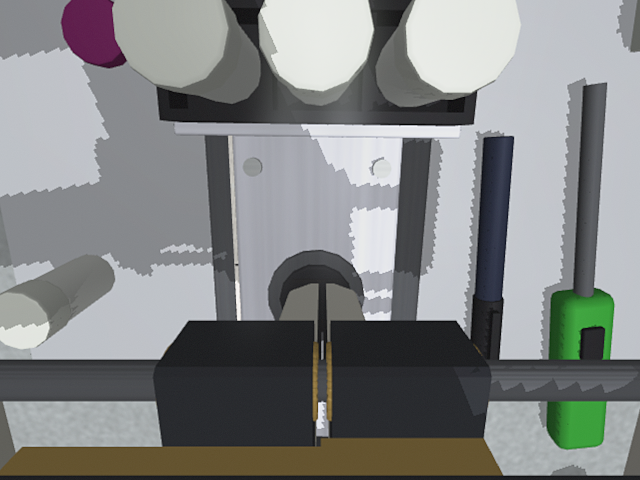

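The carriage rode with the finger: 32 mm each, vials upright, button (316,285) still under the tip. About 130 mm to go.

Call:
move_arm(
  targets=[
    [[0,0,0,0.1,0,0,0],[0,0,0,0.2,0,0,0],[0,0,0,0.3,0,0,0],[0,0,0,0.4,0,0,0],[0,0,0,0.5,0,0,0],[0,0,0,0.5,0,0,0],[0,0,0,0.5,0,0,0],[0,0,0,0.5,0,0,0],[0,0,0,0.5,0,0,0],[0,0,0,0.5,0,0,0],[0,0,0,0.5,0,0,0],[0,0,0,0.5,0,0,0],[0,0,0,0.5,0,0,0],[0,0,0,0.5,0,0,0],[0,0,0,0.5,0,0,0],[0,0,0,0.5,0,0,0],[0,0,0,0.4,0,0,0],[0,0,0,0.3,0,0,0],[0,0,0,0.2,0,0,0],[0,0,0,0.1,0,0,0]],
  ],
)

```text
time_s: 10.3
ee_pos: [0.5865, 0.0255, 0.0702]
tool_rot: [[0.39, 0.921, 0.003], [0.921, -0.39, -0.0], [0.001, 0.003, -1.0]]
force: [-3.1, -0.6, 12.7]
gripper_width: 0.0002
```

Run:
```python
from st import *
s=st((.606,.071)); 
w=snap('wrist','w4')
for c in ['scene','wrist']:
  if c=='scene': snap('scene','s4')
  for l in ['button_top','carriage_mid','end_stop']: print(c,l,[(np.round(d['point'],4),round(d['conf'],2)) for d in nets.tip_of(c,l)])
```

```text
t 10.3 tcp [0.5865 0.0255 0.0702] w 0.0002 F [-3.13 -0.61 12.71] xyaw 67.04 tilt [ 0.0034 -0.0002]
to contact, tool cm [ 4.95  0.02 -0.47]
scene button_top [(array([0.5944, 0.1319, 0.0516]), 0.62), (array([0.5821, 0.0271, 0.0543]), 0.41)]
scene carriage_mid [(array([0.6052, 0.0729, 0.0478]), 0.6)]
scene end_stop [(array([0.6565, 0.1894, 0.0491]), 0.7)]
wrist button_top [(array([0.587 , 0.0262, 0.0527]), 0.97), (array([ 0.6909, -0.1144, -0.0019]), 0.31)]
wrist carriage_mid [(array([0.6047, 0.0719, 0.0466]), 0.81)]
wrist end_stop []
```

View pics/w4.png

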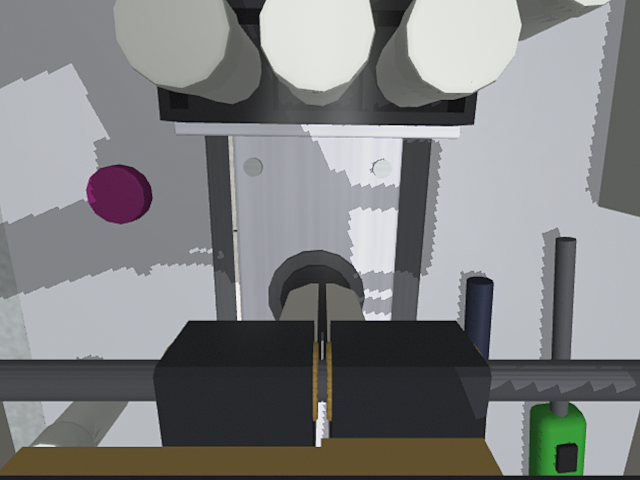

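Still aligned in the wrist view, with the button at (316,285). The press force has eased to 12.7 N, so I'll add 0.5 mm of press and carry on.

Call:
move_arm(
  targets=[
    [[0,0,0,0,0,0.05,0],[0,0,0,0.1,0,0,0],[0,0,0,0.2,0,0,0],[0,0,0,0.3,0,0,0],[0,0,0,0.4,0,0,0],[0,0,0,0.5,0,0,0],[0,0,0,0.5,0,0,0],[0,0,0,0.5,0,0,0],[0,0,0,0.5,0,0,0],[0,0,0,0.4,0,0,0],[0,0,0,0.3,0,0,0],[0,0,0,0.2,0,0,0],[0,0,0,0.2,0,0,0],[0,0,0,0.2,0,0,0],[0,0,0,0.1,0,0,0],[0,0,0,0.1,0,0,0],[0,0,0,0,0,0,0]],
  ],
)

```text
time_s: 12.4
ee_pos: [0.6046, 0.067, 0.0702]
tool_rot: [[0.39, 0.921, 0.005], [0.921, -0.39, 0.0], [0.002, 0.004, -1.0]]
force: [-2.1, -0.2, 11.8]
gripper_width: 0.0005
```

Run:
```python
from st import *
s=st((.606,.071)); print('F along tool',s['tool_rot'].T@s['force'])
w=snap('wrist','w5')
for c in ['scene','wrist']:
  if c=='scene': snap('scene','s5')
  for l in ['button_top','carriage_mid','end_stop']: print(c,l,[(np.round(d['point'],4),round(d['conf'],2)) for d in nets.tip_of(c,l)])
```

```text
t 12.4 tcp [0.6046 0.067  0.0702] w 0.0005 F [-2.09 -0.17 11.83] xyaw 67.03 tilt [0.0048 0.0001]
to contact, tool cm [ 0.43 -0.03 -0.48]
F along tool [ -0.9535742   -1.80597535 -11.84322399]
scene button_top [(array([0.6038, 0.0665, 0.053 ]), 0.48)]
scene carriage_mid [(array([0.6236, 0.1122, 0.0499]), 0.62), (array([ 0.6875, -0.1189, -0.001 ]), 0.19)]
scene end_stop [(array([0.6553, 0.1884, 0.048 ]), 0.78), (array([0.822 , 0.0755, 0.0015]), 0.24)]
wrist button_top [(array([0.6048, 0.0669, 0.0546]), 0.91), (array([ 4.28e-01, -2.20e-03,  4.00e-04]), 0.67)]
wrist carriage_mid [(array([0.6268, 0.1103, 0.046 ]), 0.72)]
wrist end_stop []
```

Call:
move_arm(
  targets=[
    [[0,0,0,0,0,0.05,0],[0,0,0,0.1,0,0,0],[0,0,0,0.1,0,0,0],[0,0,0,0.1,0,0,0],[0,0,0,0.1,0,0,0],[0,0,0,0.1,0,0,0],[0,0,0,0,0,0,0]],
  ],
)

```text
time_s: 13.5
ee_pos: [0.6063, 0.0706, 0.0701]
tool_rot: [[0.39, 0.921, 0.004], [0.921, -0.39, -0.001], [0.0, 0.004, -1.0]]
force: [-5.4, -5.0, 18.2]
gripper_width: 0.0003
```

Run:
```python
from st import *
s=st((.606,.071)); print('F along tool',s['tool_rot'].T@s['force'])
```

```text
t 13.5 tcp [0.6063 0.0706 0.0701] w 0.0003 F [-5.39 -4.97 18.23] xyaw 67.02 tilt [ 0.004  -0.0014]
to contact, tool cm [ 0.03 -0.04 -0.49]
F along tool [ -6.67532725  -2.94686103 -18.24291906]
```

The motion stalled 1 mm short of the command and the force along the rail rose to 6.7 N, so this looks like the stop. A little more push to confirm.

Call:
move_arm(
  targets=[
    [[0,0,0,0.1,0,0,0],[0,0,0,0.05,0,0,0],[0,0,0,0,0,0,0]],
  ],
)

```text
time_s: 13.8
ee_pos: [0.6064, 0.0708, 0.0701]
tool_rot: [[0.391, 0.921, 0.003], [0.921, -0.391, -0.003], [-0.002, 0.004, -1.0]]
force: [-7.9, -8.3, 19.7]
gripper_width: 0.0005
```

Run:
```python
from st import *
s=st((.606,.071)); print('F along tool',s['tool_rot'].T@s['force'])
w=snap('wrist','w6');snap('scene','s6');t=snap('top','t6')
im=cv2.imread('pics/s6.png')[100:280,270:560];cv2.imwrite('pics/s6c.png',cv2.resize(im,None,fx=2.7,fy=2.7,interpolation=2))
for c in ['scene','wrist']:
  for l in ['button_top','carriage_mid','end_stop']: print(c,l,[(np.round(d['point'],4),round(d['conf'],2)) for d in nets.tip_of(c,l)])
```

```text
t 13.8 tcp [0.6064 0.0708 0.0701] w 0.0005 F [-7.93 -8.28 19.72] xyaw 67.01 tilt [ 0.0029 -0.0031]
to contact, tool cm [ 0.   -0.04 -0.49]
F along tool [-10.75556488  -3.99197924 -19.72055687]
scene button_top [(array([0.6051, 0.0713, 0.054 ]), 0.39)]
scene carriage_mid [(array([0.6263, 0.1144, 0.0474]), 0.92)]
scene end_stop [(array([0.6555, 0.1911, 0.0471]), 0.84)]
wrist button_top [(array([0.607 , 0.0702, 0.0554]), 0.83)]
wrist carriage_mid [(array([0.6258, 0.1138, 0.0464]), 0.75)]
wrist end_stop []
```

View pics/s6c.png

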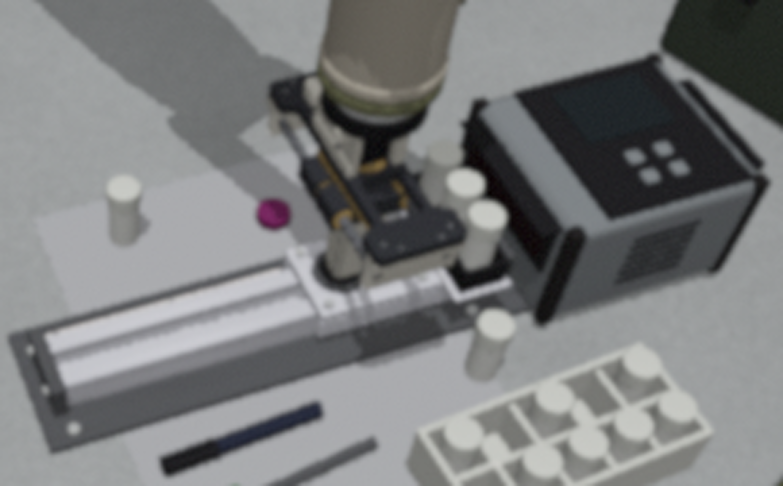

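View pics/w6.png

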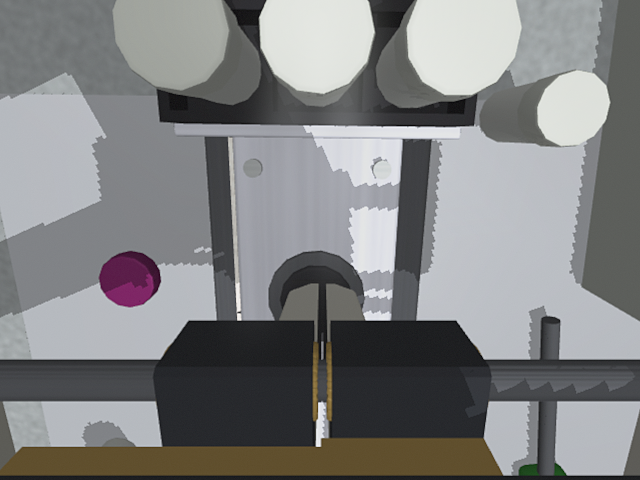

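The carriage is home: it is stalled with 10.8 N along the rail, and the saddle is at the stop in the scene crop (510,290) with the vials upright. I'll ease the preload slightly and lift straight up.

Call:
move_arm(
  targets=[
    [[0,0,0,-0.1,0,0,0],[0,0,0,0,0,-0.1,0],[0,0,0,0,0,-0.2,0],[0,0,0,0,0,-0.2,0],[0,0,0,0,0,-0.2,0],[0,0,0,0,0,-0.3,0],[0,0,0,0,0,-0.5,0],[0,0,0,0,0,-1,0],[0,0,0,0,0,-2,0],[0,0,0,0,0,-3,0],[0,0,0,0,0,-3,0],[0,0,0,0,0,-3,0],[0,0,0,-2,0,-1,0],[0,0,0,-3,0,0,0],[0,0,0,-3,0,0,0],[0,0,0,-2,0,0,0],[0,0,0,0,0,0,0],[0,0,0,0,0,0,0]],
  ],
)

```text
time_s: 16.05
ee_pos: [0.5657, -0.0201, 0.2127]
tool_rot: [[0.391, 0.92, 0.001], [0.92, -0.391, 0.0], [0.001, 0.001, -1.0]]
force: [-0.5, 0.5, 0.7]
gripper_width: 0.0005
```

Run:
```python
from st import *
s=st((.606,.071))
w=snap('wrist','w7');snap('scene','s7');t=snap('top','t7')
im=cv2.imread('pics/s7.png')[100:280,270:560];cv2.imwrite('pics/s7c.png',cv2.resize(im,None,fx=2.7,fy=2.7,interpolation=2))
for c in ['scene','wrist','top']:
  for l in ['button_top','carriage_mid','end_stop','vial_mid']: print(c,l,[(np.round(d['point'],4),round(d['conf'],2)) for d in nets.tip_of(c,l)])
```

```text
t 16.05 tcp [ 0.5657 -0.0201  0.2127] w 0.0005 F [-0.53  0.53  0.74] xyaw 66.98 tilt [0.0008 0.0004]
to contact, tool cm [ 9.95  0.14 13.78]
scene button_top [(array([0.603 , 0.0687, 0.0598]), 0.48)]
scene carriage_mid [(array([0.6275, 0.118 , 0.0479]), 0.76), (array([ 0.4352, -0.4666, -0.0022]), 0.49)]
scene end_stop [(array([0.6558, 0.1888, 0.0464]), 0.56), (array([ 0.431 , -0.0051, -0.0037]), 0.24)]
scene vial_mid [(array([0.6427, 0.1595, 0.0574]), 0.85), (array([ 0.5831, -0.3002, -0.0008]), 0.69)]
wrist button_top [(array([0.6048, 0.0695, 0.0627]), 0.59)]
wrist carriage_mid [(array([0.6243, 0.1158, 0.0458]), 0.67)]
wrist end_stop [(array([ 0.6447, -0.0754, -0.0023]), 0.73)]
wrist vial_mid []
top button_top []
top carriage_mid []
top end_stop [(array([ 0.643 , -0.0749,  0.0035]), 0.43)]
top vial_mid [(array([ 0.5818, -0.2996, -0.0016]), 0.68)]
```

View pics/s7c.png

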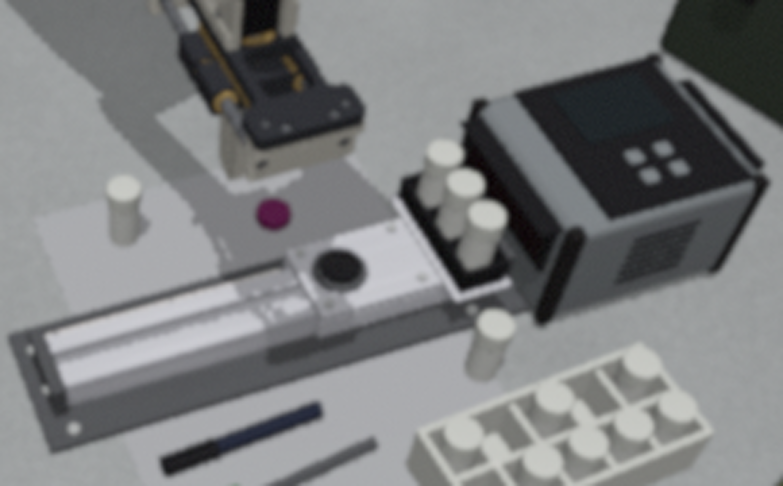

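View pics/w7.png

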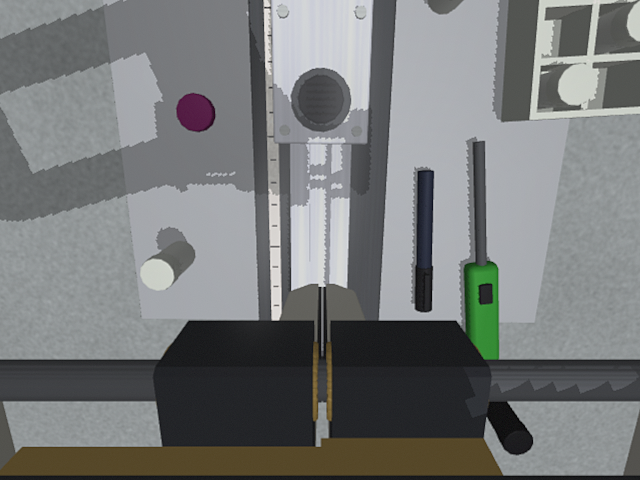

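Run:
```python
import cv2,numpy as np
a=cv2.imread('pics/s6.png',0);b=cv2.imread('pics/s7.png',0)
for (x0,y0,x1,y1) in [(436,170,462,212),(374,190,392,226)]:
    t=a[y0:y1,x0:x1]; r=cv2.matchTemplate(cv2.resize(b[y0-6:y1+6,x0-6:x1+6],None,fx=8,fy=8,interpolation=2),cv2.resize(t,None,fx=8,fy=8,interpolation=2),cv2.TM_CCOEFF_NORMED)
    _,m,_,p=cv2.minMaxLoc(r); print(m,np.array(p)/8-6)
from h import *
job.hand_in()
```

```text
0.9413813948631287 [0. 0.]
0.8985872864723206 [-0.125  0.125]
the job is handed in; nothing more can be done
```

I pressed the lock button fully down, slid the carriage to the end stop at the reader with it held, then let the button up. I handed the job in at about 16 s of the 43 s allowed; the interface reports no verdict.

- **Pressing:** the finger bottomed out at TCP height 0.070 m with about 19 N, and contact had come at the expected height. During the slide the press force stayed between about 12 and 20 N.
- **At the stop:** the carriage travelled about 160 mm and then stalled. The force along the rail rose to about 11 N with hardly any further motion.
- **After lifting off:**
  - The networks put the button top at 60–63 mm, so it is up again (nominal 58 mm, within their error).
  - Comparing the scene picture before and after release showed a shift of at most 0.13 px, so the carriage stayed at the stop.
  - The three vials stand upright in their wells, and the bystanders visible near the rail looked unmoved.
  - The arm is clear and touches nothing, with the force reading near zero.

**Checks that failed or disagreed:**
- After release the top camera did not find the button or carriage, probably because the arm hid them, so the final check rests on the scene and wrist views.
- The network's carriage-to-stop distance scattered by a few millimetres, so I relied on the stall and the force reading instead.
- During pressing there was a sideways force of up to about 10 N across the rail, with no visible effect.

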